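# Lock the filter manifold in its dock and press its cover on

## Task

First slide the red-knobbed bolt fully home into its keeper, so that the blue lower half of the filter manifold is locked in its dock. Then fit the white cover onto the lower half's two dowels and press it down against the springs until the two halves meet. Finish while still holding the pair pressed fully together with the gripper (do not let go or back off), and leave the other things on the bench where they stand.

Things in the scene. Friction and masses are not known exactly. Their poses are not given: they have to be found in the camera images.
- lower: Blue lower half of the filter manifold: block 80 (x) x 120 (y) x 28 (z) mm, origin at the centre of its underside (8 mm above the bench), z up, lying loose with 1.5 mm play in a dock. It is turned up to 0.35 rad about the vertical, +x pointing away from the robot. A black sprung frame (68 mm in x, 76 mm in y) stands 4 mm proud of its top face, between two dowels.
- seal (a joint): How far the black sprung frame is pushed into the lower half, m. 0: 4 mm proud; 0.004: flush with the top face, halves meeting. Springs: about 4 N to start it, 10 N to bring it flush. The cover's weight (about 2 N) alone does not move it: about 8 N more of downward push is needed, and it springs back when let go.
- bolt_knob (a point): Point to grip on the bolt's upright red knob, a cylinder of 14 mm diameter from 19 mm below to 13 mm above this point, which is 55 mm above the bench. It slides with the bolt along +x of lower (same axes). Bolt guides, up to 31 mm high, stand on the track before and behind it. With the bolt home the point is 85 mm on the -x side of the lower half's centre line.
- bolt (a joint): Travel of the horizontal 10 mm steel bolt, m. 0: drawn back; 0.035: fully home against its stop, 17 mm deep in the keeper (it enters at 0.018). Grows along +x of lower. About 1 N of friction; it stays where it is left.
- cover_grip (a point): Grip point of the loose white cover half: on its orange upright grip bar, 14 mm thick (x), 60 mm long (y), from 18 to 52 mm above the cover's flat underside. This point is at the bar's middle, 40 mm above the underside. x across the bar, z up. Resting on the sprung frame it is 72 mm above the origin of lower; pressed home, 68 mm.
- dowel_a (a point): Tip of one of the two steel dowels on the lower half: 8 mm in diameter, 16 mm tall (straight for 10 mm, then tapered to a 3 mm tip), at x = 0, y = +48 mm of lower, tip 44 mm above its origin. The other is alike at y = -48 mm.
- keeper (a point): Mouth of the steel keeper, a square eye 18 mm wide inside 28 mm outside on the -x side of the lower half, projecting 20 mm from it (x = -60 to -40 mm of lower), its top 34 mm above the bench. The bolt enters here, 22 mm above the bench.
- dock: Aluminium dock fixed to the bench, 150 mm wide, from x = -162 to +60 mm about its origin, which is on the bench under the middle of the lower half; plate 8 mm thick, nest walls 18 mm high round the lower half, axes as lower. The bolt runs along its middle at y = 0; the bolt tail reaches 190 mm to -x.
- tipbox: White pipette-tip box with blue lid, 84 x 120 x 75 mm, origin at the centre of its underside; bystander. It and the cover start on opposite sides of the dock.
- amber: Amber glass bottle, 84 mm in diameter, 190 mm tall, origin at the centre of its underside; bystander.
- pencup: White square cup with pens, 90 x 90 mm, 135 mm tall with the pens, origin at the centre of its underside; bystander.
- tuberack: Yellow tube rack, 60 x 140 x 46 mm, origin at the centre of its underside; bystander.
- cover: The white cover half (about 0.2 kg): plate 80 (x) x 120 (y) x 18 (z) mm with grip bar, 52 mm high in all, flat on the bench at the start. Origin at the centre of its underside, axes as cover_grip. Two through holes of 10 mm diameter at x = 0, y = +48 and -48 mm take the dowels; either way round fits.
There are look-alikes about, which are no part of the job. Leave any green look-alike of the cover alone.

How it is judged:
By the outcome, as a careful person would: the job done as asked, in the order asked, and still so for the second after the job is handed in, while the arm keeps its last pose, push and grip.
It also fails if it takes over 54 s, if anything falls off the work surface, if the arm or the gripper's body presses on something with over 40 N, if the wrist force passes 120 N, or if a joint passes its speed limit or range.

## Robot

A 6-joint arm with a two-finger parallel gripper is mounted at the origin on the work surface. World frame = base frame: x ahead of the robot, y to its left, z up, the work surface at z = 0. Lengths are in m, angles in rad, forces in N, time in s.
With the tool pointing down it reaches from about 0.325 to 0.775 m from the base axis. Payload 9.3 kg.
Tool frame: the origin (TCP) lies between the finger pads; the fingertips stand 14 mm ahead of it and the grasp point (between the pads) lies 5 mm behind it (arm.finger_overhang is the distance from the TCP to the fingertips, in m); z points along the fingers, y is the line along which they close (so a half turn about z gives the same grasp; the last joint's range is limited). The gripper opens to 85 mm and grips with 20 to 120 N. Pads are 22 mm wide; open, the fingers measure 114 mm over their backs; the gripper's body (76 mm by 85 mm) begins 54 mm behind the grasp point. The pads swing forward as they close: fully open they stand 13 mm farther back than shut.
Start: joints at [1.078, 0.259, 0.021, 1.334, 0, 1.418], TCP at [0.183, 0.519, 0.206] pointing down, gripper open.
Joint ranges: [-3.04, 3.04], [-0.91, 1.82], [-1.04, 1.36], [-1.92, 1.95], [-1.52, 1.45], [-3.14, 3.14]. Speed limits (rad/s): [2.22, 2.22, 2.79, 3.14, 3.14, 3.14].

## Interface

Orientations are given as a 3x3 rotation matrix whose columns are the frame's x, y, z axes.
In Python, from bench import arm gives the robot as it stands. The module is installed in compiled form; this text tells all that it offers.
- The arm moves only by the tool drive_tool, never from a script. Its argument "plan" is a list of rows, each a list of 5 numbers: the shift along the tool's x, y, z normalised to -1 to 1, where 1 is 30 cm, then the turn about the tool's z normalised to -1 to 1, where 1 is 2 rad, then the closure, from 0 (fully open) to 1 (shut). A call has 1 to 10 rows; each row is the pose to reach, as a shift and turn from the pose commanded when the call began, along the tool's axes at that moment; what a row does not reach only later rows make up. A row lasts 1/10 s, in which the tool goes at most 50 mm and 8.59 degrees, less where a joint would pass 70% of its speed; a pose out of reach is approached as far as the arm can. A call with a number of a shift or a turn outside -1 to 1 is refused whole. A call with a gripper value outside its range is refused whole. The fingers move at their own pace and stop on an object; "force" is the grip in N (left out, the last holds). Time passes only in rows, so rows that repeat a pose let the fingers close. It gives the time, the measured TCP pose, the force, the opening and the grip force at its end, in the units of the state.
- arm.state(): the state, without advancing time (a new reading comes with each control period).
- arm.grab_frame(name): name is "scene" or "side" or "wrist"; returns the picture (480x640x3 uint8, red, green, blue); there is no depth.
- arm.camera_model(name): a dict with "vertical_fov" (degrees; the focal length in pixels is half the picture's height over the tangent of half this angle, whatever the lens; pixels are square), "cx", "cy" (the principal point, pixels), "world_to_cam" (4x4, takes a point from world to camera coordinates). Camera axes: x right, y down, z forward; pixel columns grow to the right and rows downward; lengths in m; the calibration is good to about 2 mm. A picture is of the moment at which its call begins: read the wrist's pose just before it. camera_model takes no time and is no camera call; for the wrist camera it gives the pose at the moment of the call.
- arm.close_job(): hands the job in; it is judged then, once.
The state is a dict: "time_s": time; "joints": joint angles; "qd": joint speeds; "joint_efforts": joint torques, N m; "ee_pos": TCP position; "orientation": TCP orientation; "force": force on the tool from outside, world axes, zero at the start; "moment": the same for the moment, N m; "grip_width": finger opening in m; "grip_force": force on a finger pad.
Only numpy, scipy, OpenCV 4.12 (cv2) and the standard library are available. Lean on these libraries where they do the work, as an engineer would, in place of code of your own. Each camera call takes 0.05 s, during which the arm holds its last target. There are 200 camera calls.

## Working session

There is one attempt and no reset: what is moved stays moved. The work goes in short steps, Python scripts to look and compute and a tool call to move; the robot and the scene stay as the last step left them, time stands still between calls to the robot, and variables do not carry over. Pictures are saved under pics/ and viewed, at most 10 in all, crops included, and the job is handed in when it is done.

Besides the shell and the picture viewer there is one more tool, called after ">>>" as a command line: name --pt "numbers of a row" for each row, then --argument value for the rest. drive_tool: Moves the arm, as the interface text tells. Its arguments: {"type":"object","properties":{"plan":{"type":"array","items":{"type":"array","items":{"type":"number","minimum":-1,"maximum":1}}},"force":{"type":"number"}},"required":["plan"]}

```bash
mkdir -p pics
cat > h.py <<'E'
import numpy as np, cv2
from bench import arm
def cam(name):
    m=arm.camera_model(name); f=240/np.tan(np.radians(m['vertical_fov'])/2)
    return m,f
def ray(m,u,v):
    f=240/np.tan(np.radians(m['vertical_fov'])/2)
    T=np.linalg.inv(m['world_to_cam']); d=T[:3,:3]@np.array([(u-m['cx'])/f,(v-m['cy'])/f,1]); return T[:3,3],d
def onz(m,u,v,z):
    o,d=ray(m,u,v); return o+d*(z-o[2])/d[2]
def proj(m,p):
    f=240/np.tan(np.radians(m['vertical_fov'])/2)
    c=m['world_to_cam']@np.append(p,1); return c[:2]/c[2]*f+[m['cx'],m['cy']]
def snap(name,fn=None):
    m=arm.camera_model(name); im=arm.grab_frame(name)[:,:,::-1].copy()
    if fn: cv2.imwrite('pics/'+fn,im)
    return m,im
E
python3 - <<'E'
from h import *
for n in ['scene','side','wrist']:
    m,im=snap(n,n+'0.png'); T=np.linalg.inv(m['world_to_cam']); print(n,m['vertical_fov'],m['cx'],m['cy'],T.round(3).tolist())
s=arm.state(); print(s['ee_pos'],s['orientation'],s['force'],s['time_s'])
E
```

```text
scene 46.73510612525221 317.9243065327753 237.14741646344083 [[-0.653, 0.649, -0.39, 1.114], [0.757, 0.554, -0.346, 0.437], [-0.008, -0.522, -0.853, 1.143], [0.0, 0.0, 0.0, 1.0]]
side 49.617683109153425 313.80369684137486 247.4220264690212 [[0.976, -0.12, 0.182, 0.373], [-0.218, -0.56, 0.799, -0.937], [0.006, -0.819, -0.573, 0.745], [0.0, 0.0, 0.0, 1.0]]
wrist 70.07672511344195 325.22227851327693 235.34330254577642 [[0.333, 0.901, 0.278, 0.112], [0.943, -0.317, -0.1, 0.543], [-0.002, 0.295, -0.955, 0.374], [0.0, 0.0, 0.0, 1.0]]
[0.18320676 0.51832482 0.20590461] [[-9.42823783e-01  3.33291283e-01 -4.84255989e-04]
 [ 3.33291605e-01  9.42823319e-01 -9.45734944e-04]
 [ 1.41362626e-04 -1.05305985e-03 -9.99999436e-01]] [-0.54130384  0.47214101  0.64460502] 0.15
```

View pics/scene0.png

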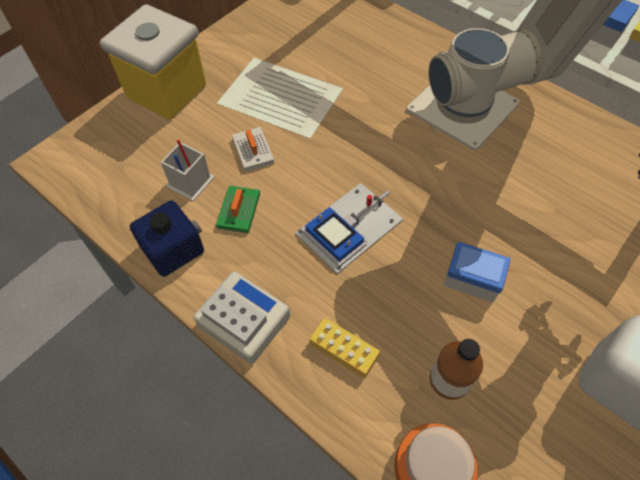

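View pics/side0.png

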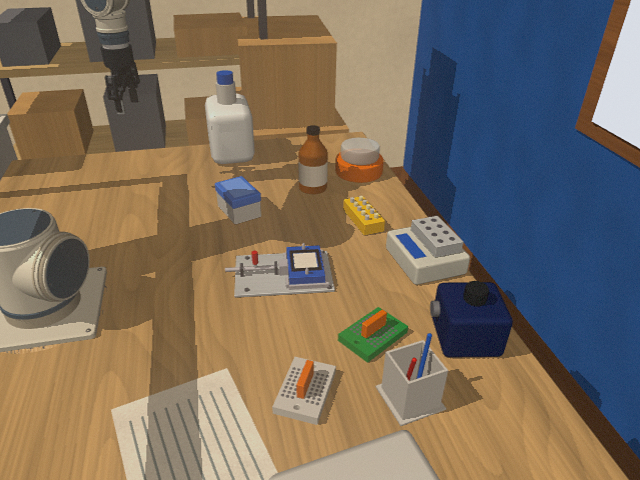

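The scene view shows the blue lower half at (335,235), the red knob at (369,199) and the white cover with its orange bar at (252,148). The green look-alike is at (238,208). In the side view the lower half is at (305,263), the knob at (255,257) and the cover at (305,388).

```bash
cat >> h.py <<'E'
def blob(im,kind,box=None):
    h=cv2.cvtColor(im,cv2.COLOR_BGR2HSV).astype(int); H,S,V=h[...,0],h[...,1],h[...,2]
    k={'red':((H<5)|(H>170))&(S>150)&(V>60),'orange':(H>=5)&(H<15)&(S>170)&(V>120),'blue':(H>100)&(H<128)&(S>140)&(V>70)}[kind]
    k=k.astype(np.uint8)
    if box: q=np.zeros_like(k); x0,y0,x1,y1=box; q[y0:y1,x0:x1]=k[y0:y1,x0:x1]; k=q
    n,l,st,c=cv2.connectedComponentsWithStats(k)
    i=1+np.argmax(st[1:,4]); 
    return l==i,c[i],st[i]
def tri(m1,p1,m2,p2):
    A=[];b=[]
    for m,p in((m1,p1),(m2,p2)):
        o,d=ray(m,*p); d/=np.linalg.norm(d); P=np.eye(3)-np.outer(d,d); A.append(P); b.append(P@o)
    return np.linalg.solve(A[0]+A[1],b[0]+b[1])
def rect(m,mask,z):
    ys,xs=np.nonzero(mask); P=np.array([onz(m,x,y,z)[:2] for x,y in zip(xs,ys)])
    (c,s,a)=cv2.minAreaRect((P*1000).astype(np.float32)); return np.round(c,1),np.round(s,1),round(a,1)
E
python3 - <<'E'
from h import *
B={'scene':{'red':(355,185,385,215),'orange':(240,125,265,165),'blue':(295,200,370,270)},'side':{'red':(240,240,270,275),'orange':(285,350,325,410),'blue':(275,235,340,295)}}
M={n:arm.camera_model(n) for n in B}; I={n:cv2.imread(f'pics/{n}0.png') for n in B}
C={}
for k in ['red','orange','blue']:
    r={n:blob(I[n],k,B[n][k]) for n in B}
    print(k,[ (r[n][1].round(1),r[n][2]) for n in B], tri(M['scene'],r['scene'][1],M['side'],r['side'][1]).round(4))
    z={'red':.055,'orange':.04,'blue':.036}[k]
    for n in B: print('  ',n,onz(M[n],*r[n][1],z).round(4),rect(M[n],r[n][0],z))
E
```

```text
red [(array([369.2, 199.3]), array([368, 195,   4,  10,  31], dtype=int32)), (array([254.5, 257.1]), array([252, 251,   6,  14,  63], dtype=int32))] [0.4538 0.0183 0.0522]
   scene [0.4559 0.0193 0.055 ] (array([456. ,  20.3]), array([26.5,  7.2]), 38.1)
   side [0.4532 0.0149 0.055 ] (array([453. ,  13.9]), array([50.3, 11.3]), 83.0)
orange [(array([250.6, 138.8]), array([247, 130,   9,  17,  78], dtype=int32)), (array([303.7, 378.7]), array([297, 360,  16,  38, 285], dtype=int32))] [ 0.4941 -0.3408  0.0399]
   scene [ 0.4954 -0.3411  0.04  ] (array([ 494.9, -342.9]), array([58.4, 12.3]), 60.8)
   side [ 0.4929 -0.3402  0.04  ] (array([ 493.4, -338.3]), array([83.9, 16.6]), 65.3)
blue [(array([334.1, 237.4]), array([306, 208,  57,  52, 679], dtype=int32)), (array([301.9, 267.5]), array([287, 247,  38,  31, 249], dtype=int32))] [0.5657 0.0085 0.01  ]
   scene [0.5835 0.0169 0.036 ] (array([574.4,   8.7]), array([121.8,  82.4]), 83.0)
   side [ 0.5547 -0.0211  0.036 ] (array([565.4,   2.7]), array([118.2,  77.7]), 83.4)
```

>>> drive_tool --pt "-0.95 -0.85 0 -0.113 0.4" --pt "-0.95 -0.85 0 -0.113 0.4" --pt "-0.95 -0.85 0 -0.113 0.4" --pt "-0.95 -0.85 0 -0.113 0.4" --pt "-0.95 -0.85 0 -0.113 0.4" --pt "-0.95 -0.85 0 -0.113 0.4" --pt "-0.95 -0.85 0 -0.113 0.4" --pt "-0.95 -0.85 0 -0.113 0.4" --pt "-0.95 -0.85 0 -0.113 0.4"

```text
time_s: 1.05
ee_pos: [0.3687, 0.18, 0.2062]
orientation: [[-0.993, 0.119, 0.0], [0.119, 0.993, -0.001], [-0.0, -0.001, -1.0]]
force: [-0.2, 0.5, -0.5]
grip_width: 0.0513
grip_force: 0.0
```

>>> drive_tool --pt "-0.35 -0.5 0.1 0 0.4" --pt "-0.35 -0.5 0.1 0 0.4" --pt "-0.35 -0.5 0.1 0 0.4" --pt "-0.35 -0.5 0.1 0 0.4" --pt "-0.35 -0.5 0.1 0 0.4" --pt "-0.35 -0.5 0.1 0 0.4"

```text
time_s: 1.65
ee_pos: [0.4541, 0.0222, 0.1759]
orientation: [[-0.993, 0.115, -0.001], [0.115, 0.993, 0.001], [0.001, 0.0, -1.0]]
force: [-0.0, 0.9, -1.0]
grip_width: 0.0513
grip_force: 0.0
```

Run:
```python
from h import *
s=arm.state();m,im=snap('wrist','w1.png'); print(s['ee_pos'],s['orientation'].round(3).tolist(),s['force'])
np.save('w1.npy',m['world_to_cam'])
for k in ('red','blue'):
    b,c,st=blob(im,k); print(k,c,st)
    z={'red':.055,'blue':.036}[k]; print(onz(m,*c,z),rect(m,b,z))
```

```text
[0.45408003 0.0222218  0.1759148 ] [[-0.993, 0.115, -0.001], [0.115, 0.993, 0.001], [0.001, 0.0, -1.0]] [-0.02042505  0.88324043 -1.00555369]
red [321.14878893 221.26989619] [314 210  15  23 289]
[0.45396716 0.01767052 0.055     ] (array([453.8,  17.5]), array([12.3, 19.8]), 83.4)
blue [618.87838193 191.34252692] [ 590  136   50  113 3807]
[0.46194267 0.28781563 0.036     ] (array([469.3, 285.6]), array([104.5,  41.7]), 8.5)
```

View pics/w1.png

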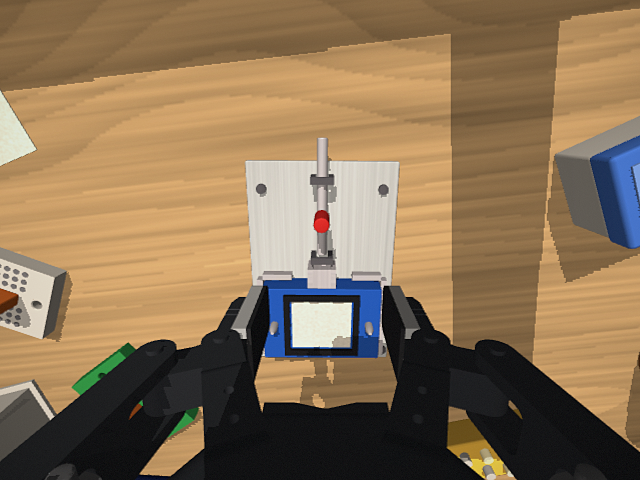

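The wrist view shows the red knob at (321,221), the blue lower half with dowels near (274,327) and (368,327), and the keeper at (322,274). The dock axis runs almost straight up the image.

Run:
```python
from h import *
im=cv2.imread('pics/w1.png'); m=arm.camera_model('wrist'); m['world_to_cam']=np.load('w1.npy')
b,c,st=blob(im,'blue',(255,270,392,365)); print(st,rect(m,b,.036))
h=cv2.cvtColor(im,cv2.COLOR_BGR2HSV)
hull=np.zeros(b.shape,np.uint8); ct=cv2.findContours(b.astype(np.uint8),0,2)[0]; cv2.fillConvexPoly(hull,cv2.convexHull(np.vstack(ct)),1)
fr=(hull>0)&(h[...,2]<60); n,l,s,cc=cv2.connectedComponentsWithStats(fr.astype(np.uint8)); i=1+np.argmax(s[1:,4]); print('frame',s[i],rect(m,l==i,.040))
dw=(hull>0)&(h[...,1]<110)&(h[...,2]>90); n,l,s,cc=cv2.connectedComponentsWithStats(dw.astype(np.uint8))
for i in range(1,n):
    if s[i,4]>15: print(s[i],cc[i].round(1),onz(m,*cc[i],.044).round(4),rect(m,l==i,.040))
cv2.imwrite('pics/c1.png',cv2.resize(im[260:370,245:400],None,fx=5,fy=5,interpolation=cv2.INTER_NEAREST))
# dock plate corners at z=.008
for p in((247,162),(399,164)): print('dock',onz(m,*p,.008).round(4))
R=arm.state()['orientation'];print(proj(m,[.57,.006,.036]),proj(m,[.57,.006,.052]))
```

```text
[ 263  278  118   80 3679] (array([560.9,   4.8]), array([118.7,  90.2]), 82.5)
frame [ 283  295   77   61 1536] (array([566.3,   4.1]), array([75.4, 69. ]), 83.4)
[273 278  19   2  25] [283.6 278.8] [ 0.509  -0.0251  0.044 ] (array([510.2, -27.3]), array([17.4,  1.1]), 83.4)
[307 278  29  11 311] [320.8 283.1] [0.5175 0.0097 0.044 ] (array([519.3,   9.6]), array([27.3, 10.6]), 83.4)
[352 279  16   2  20] [358.3 279.8] [0.5182 0.0456 0.044 ] (array([519.9,  47. ]), array([14.5,  1.1]), 83.4)
[ 291  302   61   46 2706] [321.2 324. ] [0.5618 0.0048 0.044 ] (array([565.3,   4.2]), array([60. , 51.7]), 83.3)
[269 321   9  14  88] [273.  327.4] [ 0.56   -0.0435  0.044 ] (array([562.7, -44.5]), array([ 8.1, 15.2]), 81.1)
[365 322   9  13  91] [368.5 327.9] [0.5715 0.0513 0.044 ] (array([574.3,  52. ]), array([ 8.1, 14.1]), 85.4)
[301 357  22   1  22] [311.5 357. ] [ 0.5989 -0.0097  0.044 ] (array([601.9, -10.2]), array([21.9,  0. ]), 83.4)
dock [ 0.3995 -0.0483  0.008 ]
dock [0.4181 0.097  0.008 ]
[323.39685412 326.69346197] [323.31393029 335.65548135]
```

View pics/c1.png

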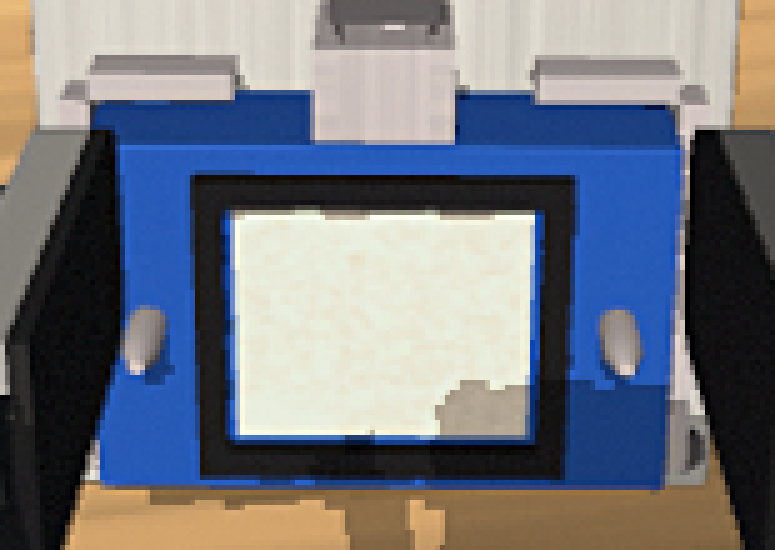

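The close crop shows the frame and both dowels clearly. The lower half's centre is at about (0.566, 0.004), turned -6.6 degrees. I'll descend on the knob and grip it.

>>> drive_tool --pt "0 -0.014 0.15 0 0.4" --pt "0 -0.014 0.3 0 0.4" --pt "0 -0.014 0.41 0 0.4" --pt "0 -0.014 0.41 0 0.4" --pt "0 -0.014 0.41 0 0.95" --pt "0 -0.014 0.41 0 0.95" --pt "0 -0.014 0.41 0 0.95" --pt "0 -0.014 0.41 0 0.95" --pt "0 -0.014 0.41 0 0.95" --force 40

```text
time_s: 2.6
ee_pos: [0.4542, 0.018, 0.0541]
orientation: [[-0.994, 0.114, 0.001], [0.114, 0.994, -0.0], [-0.001, -0.0, -1.0]]
force: [0.2, -0.3, -0.1]
grip_width: 0.004
grip_force: 0.0
```

Run:
```python
from h import *
m,a=snap('wrist'); m2,b=snap('side'); print(arm.state()['grip_width'],arm.state()['grip_force'],arm.state()['ee_pos'])
a=cv2.resize(a,(400,300)); b=cv2.resize(b[200:320,180:340],(400,300))
cv2.imwrite('pics/k1.png',np.hstack([a,b]))
```

```text
0.004289382129316844 0.0 [0.45399285 0.01794041 0.05369681]
```

View pics/k1.png

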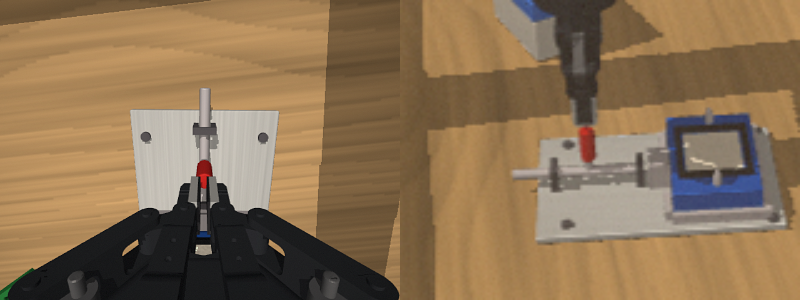

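The wrist half shows the closed fingertips just short of the red knob at (205,170). The side half shows the knob standing clear below and beside the tips. I'll check both against the calibration.

Run:
```python
from h import *
s=arm.state(); M={};P={}
for n,box in(('wrist',(290,200,360,330)),('side',(240,240,275,275)),('scene',(350,180,385,215))):
    M[n],im=snap(n,n+'k.png'); b,c,st=blob(im,'red',box); P[n]=c
    ys,xs=np.nonzero(b)
    print(n,c.round(1),st,'TCP',proj(M[n],s['ee_pos']).round(1),'tip',proj(M[n],s['ee_pos']-[0,0,.014]).round(1),'knob .068/.055/.036',[proj(M[n],[.454,.0178,z]).round(1).tolist() for z in(.068,.055,.036)])
for a,b in(('wrist','side'),('wrist','scene'),('side','scene')): print(a,b,tri(M[a],P[a],M[b],P[b]).round(4))
```

```text
wrist [326.1 276.1] [314 257  26  46 753] TCP [327.  278.2] tip [326.9 268.1] knob .068/.055/.036 [[326.9, 290.3], [326.8, 279.3], [326.7, 265.6]]
side [254.5 257.1] [252 251   6  14  64] TCP [254.7 256.7] tip [255.1 261.7] knob .068/.055/.036 [[254.4, 251.6], [254.7, 256.3], [255.2, 263.1]]
scene [369.  200.8] [367 197   5   9  26] TCP [369.2 198.8] tip [368.8 202.1] knob .068/.055/.036 [[369.6, 195.2], [369.2, 198.4], [368.6, 203.0]]
wrist side [0.4532 0.0176 0.053 ]
wrist scene [0.4553 0.018  0.0471]
side scene [0.4551 0.0202 0.0501]
```

Run:
```python
import cv2,numpy as np
a=cv2.imread('pics/wristk.png')[220:420,240:420]; b=cv2.imread('pics/sidek.png')[200:290,220:290]
cv2.imwrite('pics/k2.png',np.hstack([cv2.resize(a,(450,500)),cv2.resize(b,(350,500),interpolation=cv2.INTER_CUBIC)]))
```

```text
(no output)
```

View pics/k2.png

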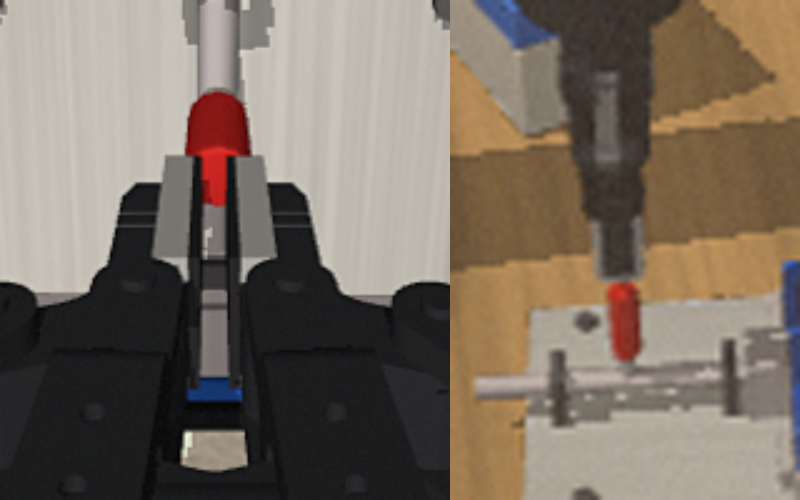

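The crop shows the fingertips still above the knob's top. In the side half they end at about row 250, where the top of the knob is. I'll check the overhang against the pixels.

Run:
```python
from h import *
s=arm.state(); print(arm.finger_overhang,s['ee_pos'],s['joints'].round(3) if hasattr(s['joints'],'round') else s['joints'])
p=np.array(s['ee_pos']); X=s['orientation'][:,0]
mw=arm.camera_model('wrist'); ms=arm.camera_model('side')
for dz in(-.014,0,.01,.015,.02,.025): print(dz,proj(mw,p+X*.011+[0,0,dz]).round(1),proj(ms,p+[0,0,dz]).round(1))
```

```text
0.014 [0.45383426 0.0179629  0.05341638] [-0.146  0.201 -0.473  0.897  0.    -0.032]
-0.014 [327. 250.] [255.1 261.8]
0 [327.1 258.9] [254.7 256.8]
0.01 [327.2 266.2] [254.4 253.3]
0.015 [327.2 270.2] [254.3 251.4]
0.02 [327.3 274.4] [254.2 249.6]
0.025 [327.4 278.8] [254.  247.8]
```

>>> drive_tool --pt "0 0 0 0 0.5" --pt "0 0 0 0 0.5" --pt "0 0 0 0 0.5" --pt "0 0 0 0 0.5" --pt "0 0 0.04 0 0.5" --pt "0 0 0.08 0 0.5" --pt "0 0 0.08 0 0.5"

```text
time_s: 3.55
ee_pos: [0.4529, 0.0181, 0.0283]
orientation: [[-0.994, 0.114, -0.002], [0.114, 0.994, 0.0], [0.002, 0.0, -1.0]]
force: [-1.1, -0.4, 0.9]
grip_width: 0.0427
grip_force: 0.0
```

Run:
```python
from h import *
s=arm.state(); print(s['ee_pos'],s['force'],s['grip_width'])
m,a=snap('wrist','wk3.png'); m2,b=snap('side','sk3.png')
a=a[180:420,200:460]; b=b[200:290,220:290]
cv2.imwrite('pics/k3.png',np.hstack([cv2.resize(a,(450,415)),cv2.resize(b,(323,415),interpolation=cv2.INTER_CUBIC)]))
```

```text
[0.45292749 0.01814316 0.02832661] [-1.06935219 -0.4452918   0.92993466] 0.04272298197805049
```

View pics/k3.png

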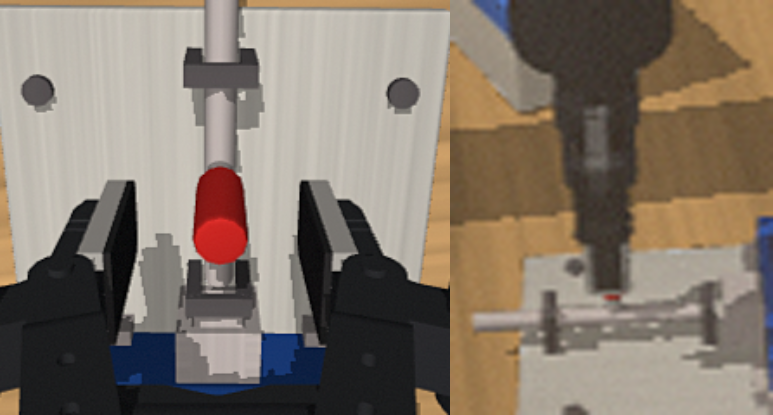

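The side half now shows the near finger covering the knob, with its tip at about row 263, near the knob's foot. The wrist half shows the pads on either side of it. I'll rise a few millimetres and close.

>>> drive_tool --pt "0 0 -0.02 0 0.5" --pt "0 0 -0.02 0 1" --pt "0 0 -0.02 0 1" --pt "0 0 -0.02 0 1" --pt "0 0 -0.02 0 1" --force 40

```text
time_s: 4.15
ee_pos: [0.4544, 0.0186, 0.0361]
orientation: [[-0.994, 0.113, 0.002], [0.113, 0.994, 0.001], [-0.001, 0.001, -1.0]]
force: [-0.6, 4.1, 5.8]
grip_width: 0.011
grip_force: 39.0
```

>>> drive_tool --pt "-0.03 0 0 0 1" --pt "-0.06 0 0 0 1" --pt "-0.08 0 0 0 1" --pt "-0.08 0 0 0 1"

```text
time_s: 4.55
ee_pos: [0.4792, 0.0156, 0.0361]
orientation: [[-0.994, 0.113, 0.002], [0.113, 0.994, 0.001], [-0.002, 0.001, -1.0]]
force: [0.8, 2.7, 6.1]
grip_width: 0.0107
grip_force: 39.1
```

>>> drive_tool --pt "-0.013 0 0 0 1" --pt "-0.025 0 0 0 1" --pt "-0.025 0 0 0 1"

```text
time_s: 4.85
ee_pos: [0.4831, 0.0151, 0.0359]
orientation: [[-0.994, 0.113, -0.003], [0.113, 0.994, 0.001], [0.003, 0.001, -1.0]]
force: [-11.7, 3.2, 16.5]
grip_width: 0.0111
grip_force: 40.2
```

>>> drive_tool --pt "-0.01 0 0 0 1" --pt "-0.015 0 0 0 1" --pt "-0.015 0 0 0 1"

```text
time_s: 5.15
ee_pos: [0.4832, 0.0151, 0.0356]
orientation: [[-0.994, 0.113, -0.01], [0.113, 0.994, 0.002], [0.011, 0.0, -1.0]]
force: [-28.7, 3.6, 31.3]
grip_width: 0.011
grip_force: 41.6
```

Run:
```python
from h import *
M,P={},{}
for n,box in(('wrist',(200,180,460,420)),('side',(250,240,285,280)),('scene',(340,180,385,220))):
    M[n],im=snap(n,n+'b.png')
    try: b,c,st=blob(im,'red',box); P[n]=c; print(n,c.round(1),st,onz(M[n],*c,.055).round(4))
    except Exception as e: print(n,e)
s=arm.state(); print(s['ee_pos'],s['force'])
```

```text
wrist [325.3 294.5] [ 313  268   26   53 1190] [0.4831 0.0142 0.055 ]
side [267.6 260.2] [265 257   6   7  29] [ 0.4802 -0.0029  0.055 ]
scene [358.5 203. ] [358 202   2   3   6] [0.481  0.0066 0.055 ]
[0.48323172 0.0151551  0.03567117] [-27.09748393   3.7212663   29.61743186]
```

The bolt is hard against its stop. It moved 29 mm and then held at -28 N without moving further. I'll ease the push, release and rise.

>>> drive_tool --pt "0.015 0 0 0 1" --pt "0.015 0 0 0 0.4" --pt "0.015 0 0 0 0.4" --pt "0.015 0 0 0 0.4" --pt "0.015 0 -0.15 0 0.4" --pt "0.015 0 -0.3 0 0.4" --pt "0.015 0 -0.45 0 0.4" --pt "0.015 0 -0.45 0 0.4"

```text
time_s: 6.1
ee_pos: [0.4879, 0.014, 0.1759]
orientation: [[-0.993, 0.114, 0.009], [0.114, 0.994, -0.001], [-0.009, -0.0, -1.0]]
force: [0.9, 0.8, 0.2]
grip_width: 0.0512
grip_force: 0.0
```

Run:
```python
from h import *
s=arm.state(); print(s['ee_pos'],s['orientation'].round(4).tolist())
m,im=snap('wrist','w2.png'); b,c,st=blob(im,'red',(200,150,450,400)); print(c,st,onz(m,*c,.055),rect(m,b,.055))
h=cv2.cvtColor(im,cv2.COLOR_BGR2HSV)
b,c,st=blob(im,'blue',(230,200,420,420)); print(st)
hull=np.zeros(b.shape,np.uint8); cv2.fillConvexPoly(hull,cv2.convexHull(np.vstack(cv2.findContours(b.astype(np.uint8),0,2)[0])),1)
k=(hull>0)&(h[...,2]<60); n,l,ss,cc=cv2.connectedComponentsWithStats(k.astype(np.uint8)); i=1+np.argmax(ss[1:,4]); print('frame',ss[i],rect(m,l==i,.040))
dw=(hull>0)&(h[...,1]<110)&(h[...,2]>90); n,l,ss,cc=cv2.connectedComponentsWithStats(dw.astype(np.uint8))
for i in range(1,n):
    if ss[i,4]>40: print(ss[i],cc[i].round(1),onz(m,*cc[i],.044).round(4))
```

```text
[0.48794337 0.01399016 0.17587412] [[-0.9935, 0.1136, 0.0089], [0.1136, 0.9935, -0.0013], [-0.009, -0.0003, -1.0]]
[325.83892617 213.84228188] [318 203  17  23 298] [0.48294871 0.01406846 0.055     ] (array([483.2,  14.2]), array([13.9, 19.6]), 83.5)
[ 264  246  124   81 4099]
frame [ 286  261   79   64 1595] (array([566.6,   3.9]), array([75.2, 68.6]), 83.5)
[311 246  30   9 254] [325.9 249.7] [0.5198 0.01   0.044 ]
[ 294  268   63   48 2928] [325.1 291.5] [0.5624 0.0044 0.044 ]
[272 289   9  13  84] [275.9 294.3] [ 0.56   -0.0434  0.044 ]
[370 289   9  13  92] [374.1 295.2] [0.5717 0.0511 0.044 ]
```

The bolt is confirmed home: the knob is 84 mm from the lower half's centre. Next is the cover.

>>> drive_tool --pt "-0.12 -0.95 0 -0.598 0.2" --pt "-0.12 -0.95 0 -0.598 0.2" --pt "-0.12 -0.95 0 -0.598 0.2" --pt "-0.12 -0.95 0 -0.598 0.2" --pt "-0.12 -0.95 0 -0.598 0.2" --pt "-0.12 -0.95 0 -0.598 0.2" --pt "-0.12 -0.95 0 -0.598 0.2" --pt "-0.12 -0.95 0 -0.598 0.2" --pt "-0.12 -0.95 0 -0.598 0.2"

```text
time_s: 7.05
ee_pos: [0.4879, -0.2735, 0.1683]
orientation: [[-0.466, -0.885, -0.002], [-0.885, 0.466, 0.002], [-0.001, 0.003, -1.0]]
force: [-0.5, -0.5, -0.2]
grip_width: 0.0682
grip_force: 0.0
```

Run:
```python
from h import *
s=arm.state(); print(s['ee_pos'],s['orientation'].round(4).tolist(),s['joints'])
m,im=snap('wrist','w3.png'); np.save('w3.npy',m['world_to_cam'])
print('expect',proj(m,[.494,-.3405,.045]))
h=cv2.cvtColor(im,cv2.COLOR_BGR2HSV).astype(int); k=((h[...,0]>=5)&(h[...,0]<15)&(h[...,1]>170)&(h[...,2]>120)).astype(np.uint8)
n,l,st,c=cv2.connectedComponentsWithStats(k)
for i in range(1,n):
    if st[i,4]>100: print(st[i],c[i].round(1),onz(m,*c[i],.045).round(4),rect(m,l==i,.052))
```

```text
[ 0.48790226 -0.27353949  0.1683291 ] [[-0.4659, -0.8849, -0.0024], [-0.8849, 0.4659, 0.0019], [-0.0005, 0.003, -1.0]] [-6.61001457e-01  2.89943001e-01 -3.18056870e-02  1.25210142e+00
  2.94474158e-06 -1.74719833e+00]
expect [280.58811692 154.82438757]
[ 271  122   20   75 1377] [280.4 159. ] [ 0.4958 -0.3377  0.045 ] (array([ 495.3, -336.7]), array([58.9, 15.4]), 60.5)
```

View pics/w3.png

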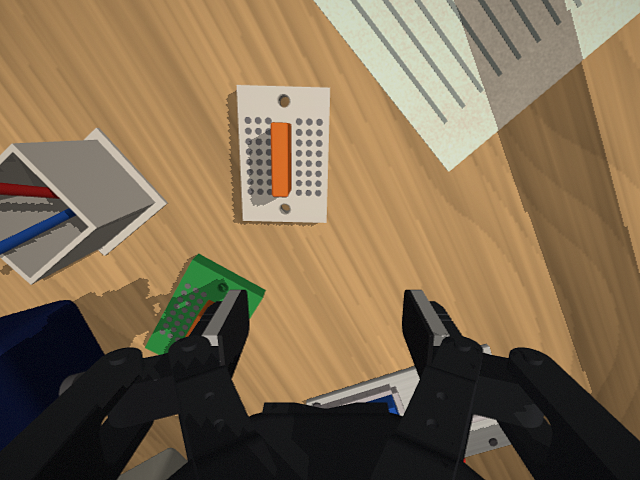

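The wrist view shows the cover with its orange bar centred at (281,159) and dowel holes at (284,100) and (285,209). The green look-alike and the pen cup stand clear to the left.

Run:
```python
from h import *
im=cv2.imread('pics/w3.png'); m=arm.camera_model('wrist'); m['world_to_cam']=np.load('w3.npy')
g=cv2.cvtColor(im,cv2.COLOR_BGR2GRAY); H=[]
for x,y in((284,100),(285,209)):
    w=g[y-11:y+12,x-11:x+12]; k=(w<140).astype(np.uint8); n,l,st,c=cv2.connectedComponentsWithStats(k); i=1+np.argmax(st[1:,4]); q=c[i]+[x-11,y-11]; H.append(onz(m,*q,.018)); print(q.round(1),st[i],H[-1].round(4))
a,b=H; d=a-b; print('centre',((a+b)/2).round(4),'gap',np.linalg.norm(d),'dir',np.degrees(np.arctan2(d[1],d[0]))%180)
# plate corners top face
h=cv2.cvtColor(im,cv2.COLOR_BGR2HSV); k=np.zeros(g.shape,np.uint8); k[80:228,230:335]=((h[...,1]<60)&(h[...,2]>150))[80:228,230:335]; print(rect(m,k>0,.018))
```

```text
[283.4 100.2] [  5   5  12  13 122] [ 0.4726 -0.3793  0.018 ]
[284.6 208.4] [ 6  6 10 10 86] [ 0.5193 -0.2956  0.018 ]
centre [ 0.4959 -0.3374  0.018 ] gap 0.09580723444455155 dir 60.877012560285436
(array([ 496.6, -337.1]), array([119.9,  80. ]), 60.8)
```

>>> drive_tool --pt "0.176 -0.123 0.1 0.012 0.45" --pt "0.176 -0.123 0.2 0.012 0.45" --pt "0.176 -0.123 0.3 0.012 0.45" --pt "0.176 -0.123 0.4 0.012 0.45" --pt "0.176 -0.123 0.46 0.012 0.45" --pt "0.176 -0.123 0.46 0.012 0.45" --pt "0.176 -0.123 0.46 0.012 0.45"

```text
time_s: 7.8
ee_pos: [0.4962, -0.3365, 0.0321]
orientation: [[-0.491, -0.871, -0.001], [-0.871, 0.491, 0.001], [-0.0, 0.001, -1.0]]
force: [-0.0, 0.2, -0.4]
grip_width: 0.0466
grip_force: 0.0
```

Run:
```python
from h import *
s=arm.state(); print(s['ee_pos'],s['orientation'].round(4).tolist(),s['force'])
m,a=snap('wrist','w4.png'); m2,b=snap('side','s4.png'); print(proj(m2,s['ee_pos']),proj(m,s['ee_pos']))
a=a[180:420,180:460]; b=b[320:440,250:360]
cv2.imwrite('pics/k4.png',np.hstack([cv2.resize(a,(450,386)),cv2.resize(b,(350,386),interpolation=cv2.INTER_CUBIC)]))
```

```text
[ 0.49621692 -0.33654037  0.03205362] [[-0.4911, -0.8711, -0.0009], [-0.8711, 0.4911, 0.0008], [-0.0003, 0.0012, -1.0]] [-0.01769184  0.24299697 -0.44350896]
[305.15571709 379.87034836] [325.27542178 279.49880993]
```

View pics/k4.png

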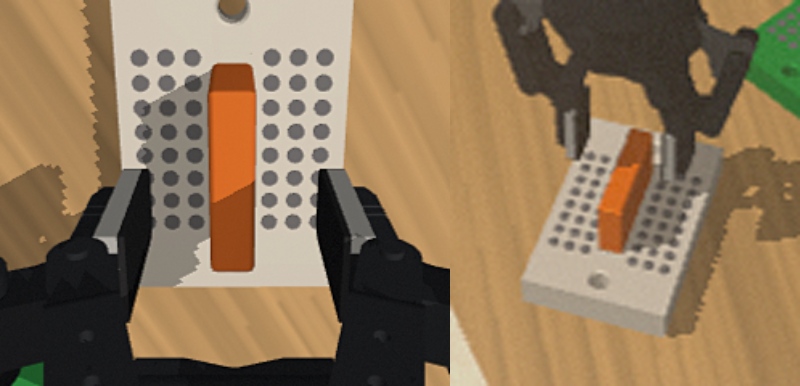

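The fingers straddle the bar and are still high, as before. The side half shows the tips hovering above the plate at (572,155) and (680,175). I'll go lower, then close.

>>> drive_tool --pt "0 0 0.04 0 0.45" --pt "0 0 0.08 0 0.45" --pt "0 0 0.08 0 0.45" --pt "0 0 0.08 0 0.45"

```text
time_s: 8.3
ee_pos: [0.4961, -0.3365, 0.0079]
orientation: [[-0.491, -0.871, -0.001], [-0.871, 0.491, 0.001], [-0.0, 0.001, -1.0]]
force: [-0.3, -0.3, -0.5]
grip_width: 0.0469
grip_force: 0.0
```

>>> drive_tool --pt "0 0 0 0 1" --pt "0 0 0 0 1" --pt "0 0 0 0 1" --pt "0 0 0 0 1" --pt "0 0 0 0 1" --force 80

```text
time_s: 8.8
ee_pos: [0.4966, -0.337, 0.009]
orientation: [[-0.49, -0.872, 0.001], [-0.872, 0.49, -0.001], [0.0, -0.001, -1.0]]
force: [0.4, 0.4, 4.9]
grip_width: 0.0123
grip_force: 79.6
```

Run:
```python
from h import *
s=arm.state(); print(s['ee_pos'],s['orientation'].round(4).tolist(),s['force'],s['grip_width'],s['grip_force'])
m,im=snap('wrist','w5.png'); m2,b=snap('side','s5.png')
cv2.imwrite('pics/k5.png',np.hstack([cv2.resize(im[120:440,160:480],(400,400)),cv2.resize(b[320:440,240:360],(400,400),interpolation=cv2.INTER_CUBIC)]))
```

```text
[ 0.49661834 -0.33697623  0.0089611 ] [[-0.4904, -0.8715, 0.0008], [-0.8715, 0.4904, -0.0007], [0.0002, -0.001, -1.0]] [0.44820849 0.3694449  4.90447841] 0.01225764042040255 79.56954002380371
```

View pics/k5.png

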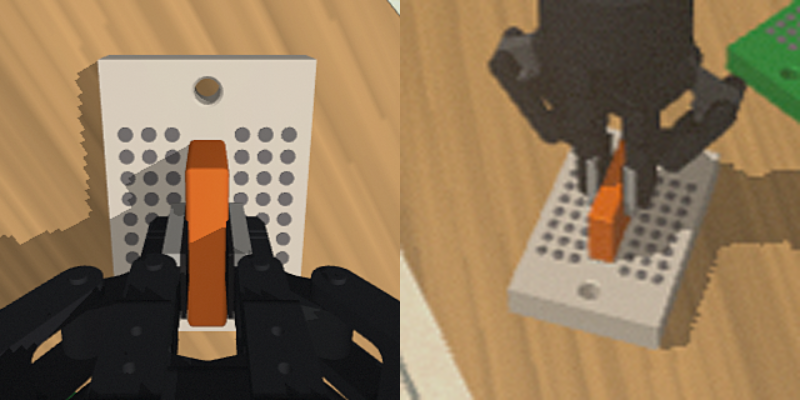

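The bar is held. One hole shows at (208,90) in the left crop and the plate sits square. I'll lift and carry the cover towards the dock.

>>> drive_tool --pt "0 0 -0.12 0 1" --pt "0 0 -0.24 0 1" --pt "0 0 -0.38 0 1" --pt "-0.83 0.267 -0.38 -0.198 1" --pt "-0.83 0.267 -0.38 -0.198 1" --pt "-0.83 0.267 -0.38 -0.198 1" --pt "-0.83 0.267 -0.38 -0.198 1" --pt "-0.83 0.267 -0.38 -0.198 1" --pt "-0.83 0.267 -0.38 -0.198 1"

```text
time_s: 9.8
ee_pos: [0.5486, -0.076, 0.1222]
orientation: [[-0.112, -0.994, -0.001], [-0.994, 0.112, 0.001], [-0.001, 0.001, -1.0]]
force: [-0.1, -0.5, -1.5]
grip_width: 0.0121
grip_force: 78.8
```

>>> drive_tool --pt "-0.271 -0.03 0 0 1" --pt "-0.271 -0.03 0 0 1" --pt "-0.271 -0.03 0 0 1" --pt "-0.271 -0.03 0.1 0 1" --pt "-0.271 -0.03 0.1 0 1"

```text
time_s: 10.3
ee_pos: [0.5649, -0.0009, 0.0893]
orientation: [[-0.116, -0.993, -0.006], [-0.993, 0.116, 0.0], [0.0, 0.006, -1.0]]
force: [0.1, 1.1, -2.1]
grip_width: 0.0121
grip_force: 78.7
```

Run:
```python
from h import *
s=arm.state(); p=np.array(s['ee_pos']); R=s['orientation']; print(p,R.round(4).tolist(),s['force'])
m,im=snap('wrist','w6.png'); zt=p[2]-.009+.018
Y=np.array([-R[1,0]*0+R[0,0],R[1,0],0]) # along bar (tool x)
e=proj(m,np.array([p[0],p[1],zt])+.048*R[:,0]); print('hole expect',e)
x,y=e.round().astype(int); g=cv2.cvtColor(im,cv2.COLOR_BGR2GRAY); w=g[max(y-16,0):y+17,x-16:x+17]; print(w.shape,w[16][::3])
h=cv2.cvtColor(im,cv2.COLOR_BGR2HSV)
k=((h[...,1]<60)&(h[...,2]>150)).astype(np.uint8); k[:max(0,y-60)]=0; k[y+40:]=0;k[:,:x-90]=0;k[:,x+90:]=0
print(rect(m,k>0,zt))
t=(w<130).astype(np.uint8); n,l,st,c=cv2.connectedComponentsWithStats(t)
for i in range(1,n):
    if st[i,4]>30: q=c[i]+[x-16,max(y-16,0)]; P=onz(m,*q,zt); print(st[i],q,P,'in tool',R.T@(P-p))
```

```text
[ 0.56493996 -0.00091636  0.08930958] [[-0.1163, -0.9932, -0.0056], [-0.9932, 0.1163, 0.0005], [0.0002, 0.0056, -1.0]] [ 0.06489087  1.13197188 -2.05308396]
hole expect [324.68396072 193.33656362]
(33, 33) [213 212 144  69  55  64  84  83  93 113 222]
(array([557.4, -51.1]), array([43.3, 83. ]), 83.2)
[  7   5  21  21 328] [326.42378049 192.07926829] [ 0.5584837  -0.04908282  0.09830958] in tool [ 0.04859196  0.00086364 -0.00898702]
```

View pics/w6.png

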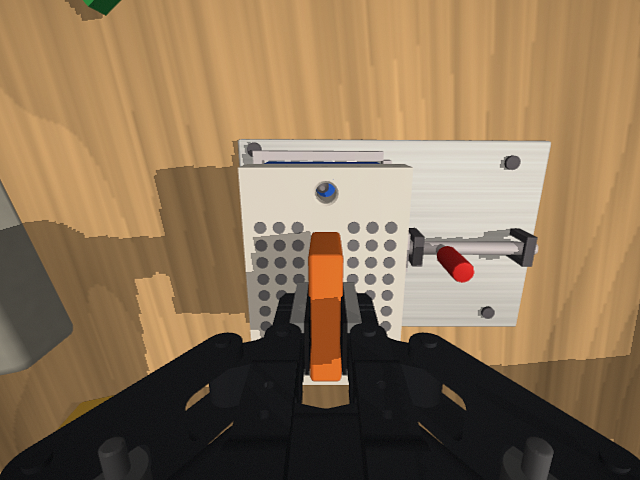

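The wrist view shows the cover over the dock, its near hole at (326,192) with the blue half visible through it. The hole is within 1 mm of where it should be in the tool frame. I'll let the arm settle before correcting.

>>> drive_tool --pt "0 0 0 0 1" --pt "0 0 0 0 1" --pt "0 0 0 0 1"

```text
time_s: 10.65
ee_pos: [0.5675, -0.0013, 0.0933]
orientation: [[-0.117, -0.993, 0.001], [-0.993, 0.117, -0.0], [0.0, -0.001, -1.0]]
force: [0.5, 0.3, -1.6]
grip_width: 0.0118
grip_force: 78.7
```

>>> drive_tool --pt "-0.019 0.004 0 0 1" --pt "-0.019 0.004 0 0 1" --pt "-0.019 0.004 0 0 1"

```text
time_s: 10.95
ee_pos: [0.5665, 0.0053, 0.0926]
orientation: [[-0.116, -0.993, 0.0], [-0.993, 0.116, -0.0], [-0.0, -0.0, -1.0]]
force: [0.2, 0.1, -0.4]
grip_width: 0.012
grip_force: 78.7
```

Run:
```python
from h import *
s=arm.state(); p=np.array(s['ee_pos']); R=s['orientation']; print(p,R[:,1].round(4))
m,im=snap('wrist','w7.png'); b,c,st=blob(im,'red',(380,180,560,320)); ys,xs=np.nonzero(b)
# top disc vs base ends of knob: fit both ends
print('knob',c,onz(m,*c,.055).round(4)); u=[proj(m,[.483,.0141,z]) for z in(.036,.055,.068)]; print(np.round(u,1),st)
zt=p[2]-.009+.018; e=proj(m,np.array([p[0],p[1],zt])+.048*R[:,0]+0.0006*R[:,0]+.0008*R[:,1]).round().astype(int); print('hole',e)
g=im[e[1]-14:e[1]+15,e[0]-14:e[0]+15]; h=cv2.cvtColor(g,cv2.COLOR_BGR2HSV); 
blue=(h[...,1]>120)&(h[...,2]>50); 
for r in range(0,29): print(''.join('B' if blue[r,q] else '%x'%(h[r,q,2]//16) for q in range(29)))
y=np.array([.1132,.9936]); ctr=np.array([.5664,.0039])
d=ctr-.048*y; print('tip proj',proj(m,[*d,.052])-e+14,'base',proj(m,[*d,.036])-e+14)
```

```text
[0.56652543 0.00529638 0.09256104] [-9.933e-01  1.159e-01 -2.000e-04]
knob [456.43116883 252.95324675] [0.4828 0.0138 0.055 ]
[[446.1 244. ]
 [456.2 253.5]
 [464.1 261. ]] [438 236  37  35 770]
hole [326 192]
ddddddddddddddddddddddddddedd
dddddddddeeeeeeeeeedddddddddd
dddddddeeeeeeeeeeeeeeeddddddd
dddddeeeecbaa89a9adeeeddddddd
ddddeedcca999998888adeeddddde
ddddedcba98BBBBBB8878beeedddd
dddedcba7BBBBBBBBBB878beedddd
deedccaBBBBBBBBBBBBBB78beeddd
dedccaBBBBBBBBBBBBBBBB78beedd
dddcbBBBBBBBBBBBBBBBBB979eeed
eddc9BBBBBBBBBBBBBBBBBB88beed
dddc3011111122222222222689eed
ddda2001111111111111113688cee
ddd94211111111111211124679cee
ded97211111111111121135579cee
aed98431111111111111356578bee
aeda8553111111111113566689bee
aeeb8865321101101235765689cee
aeed898566532223357766569adee
aeeeb88566677677776666679aded
eeeeb8986666677776666679aceed
ddeeeb98766667666666679abdedd
dddeeeb888666666666679aaceddd
ddddeeeb888766666667abaceeddd
dddddeeeca87776668aabbbdedddd
ddddddeeeec99999accbbceeddddd
dddddddeeeeeeeddccccdeedddddd
dddddddddddddddcccdeeeddddddd
dddddddddddddddddeeeddddddddd
tip proj [12.36842459 -1.57284238] base [12.40823311 -4.81025809]
```

The knob seen from this wrist angle agrees with the earlier fix within 0.4 mm, so the alignment can be trusted. I'll descend onto the dowel tips.

>>> drive_tool --pt "0.003 -0.002 0.05 0 1" --pt "0.003 -0.002 0.1 0 1" --pt "0.003 -0.002 0.11 0 1" --pt "0.003 -0.002 0.12 0 1" --pt "0.003 -0.002 0.12 0 1" --pt "0.003 -0.002 0.12 0 1"

```text
time_s: 11.6
ee_pos: [0.5674, 0.004, 0.057]
orientation: [[-0.116, -0.993, 0.001], [-0.993, 0.116, -0.0], [0.0, -0.001, -1.0]]
force: [0.7, -0.1, -1.4]
grip_width: 0.0123
grip_force: 78.8
```

>>> drive_tool --pt "0 0 0.01 0 1" --pt "0 0 0.02 0 1" --pt "0 0 0.027 0 1" --pt "0 0 0.027 0 1"

```text
time_s: 12.0
ee_pos: [0.5671, 0.0041, 0.0484]
orientation: [[-0.116, -0.993, 0.0], [-0.993, 0.116, -0.0], [0.0, -0.0, -1.0]]
force: [-1.0, -0.2, 3.3]
grip_width: 0.012
grip_force: 79.5
```

>>> drive_tool --pt "0 0 0.01 0 1" --pt "0 0 0.015 0 1" --pt "0 0 0.015 0 1"

```text
time_s: 12.3
ee_pos: [0.5672, 0.004, 0.045]
orientation: [[-0.116, -0.993, 0.001], [-0.993, 0.116, -0.0], [0.0, -0.001, -1.0]]
force: [-4.7, 0.5, 12.6]
grip_width: 0.012
grip_force: 80.7
```

>>> drive_tool --pt "0 0 0.007 0 1" --pt "0 0 0.012 0 1" --pt "0 0 0.012 0 1" --pt "0 0 0.012 0 1"

```text
time_s: 12.7
ee_pos: [0.5673, 0.004, 0.0448]
orientation: [[-0.116, -0.993, 0.004], [-0.993, 0.116, -0.001], [0.0, -0.004, -1.0]]
force: [-16.8, 1.2, 47.1]
grip_width: 0.0122
grip_force: 85.7
```

>>> drive_tool --pt "0 0 -0.006 0 1" --pt "0 0 -0.006 0 1" --pt "0 0 -0.006 0 1"

```text
time_s: 13.0
ee_pos: [0.5673, 0.004, 0.0449]
orientation: [[-0.116, -0.993, 0.003], [-0.993, 0.116, -0.001], [0.0, -0.003, -1.0]]
force: [-10.9, 1.1, 29.8]
grip_width: 0.0121
grip_force: 83.3
```

Run:
```python
from h import *
s=arm.state(); p=np.array(s['ee_pos']); R=s['orientation']; print(p,s['force'],s['grip_force'],s['time_s'])
m,im=snap('wrist','w8.png'); b,c,st=blob(im,'red',(340,150,640,360)); print('knob',onz(m,*c,.055).round(4))
h=cv2.cvtColor(im,cv2.COLOR_BGR2HSV); 
y=np.array([.1132,.9936]); q=np.array([.5664,.0039])-.048*y
e=proj(m,[*q,.054]); print('hole exp',e); x0,y0=e.round().astype(int)
g=h[y0-14:y0+15,x0-14:x0+15]
for r in range(29): print(''.join('%x'%(v//16) for v in g[r,:,2]))
k=((h[...,1]<60)&(h[...,2]>150)).astype(np.uint8); k[:y0-40]=0; k[y0+25:]=0;k[:,:x0-75]=0;k[:,x0+75:]=0
print('plate',rect(m,k>0,.054))
ms,a=snap('scene','sc8.png'); md,b=snap('side','sd8.png')
for mm,i in((ms,a),(md,b)):
    u=proj(mm,[.5664,.0039,.08]).round().astype(int); B,c,st=blob(i,'orange',(u[0]-25,u[1]-25,u[0]+25,u[1]+25)); print(u,c.round(1),st)
```

```text
[0.56725166 0.00402094 0.04489953] [-10.9339469    1.05896605  29.84006326] 83.25978398323059 13.0
knob [0.4827 0.0139 0.055 ]
hole exp [325.89596892 192.86597638]
ddddddddddddddddddddddddddddd
ddddddddddddddddddddddddddddd
ddddddddddbb98899acdedddddddd
ddddddddb99998788789ceedddddd
ddddddcaa977665566778bdeddddd
dddddcba75666666555677aeedddd
ddddcba7566667666555567aedddd
dddcba756677899996554568beddd
dddca75666778999a95546778bedd
dddc86666667899aa954457779edd
eddc655566689aaaaa94457688bed
eddb4555567bdccbaa94457568bed
edda3455558dccccba93457668aed
dddb3445569dccccb9833565689ed
9ddb4444459dcccca9834665589ed
9edb6544446bdccb8873466568aed
9eed88444336bcc87634565579bed
9eed8855443333555346665689bed
9eedb886544444543466665799ced
8eeed88866655455676665689addd
addedb88866666666666668a9bedd
ddddeeb888666666666668aaadddd
dddddeeb8887666666679babddddd
ddddddeec9877666667abaacedddd
dddddddeeeca9879aacbbbddddddd
dddddddddddeddddccbbcdddddddd
ddddddddddddddcccccdddddddddd
ddddddddddddddddddddddddddddd
ddddddddddddddddddddddddddddd
plate (array([560.8, -47.1]), array([29.8, 71.1]), 83.4)
[335 219] [339.8 223.9] [336 218   9  11  53]
[305 245] [305.  248.7] [302 235   7  27 132]
```

```bash
python3 -c "
from bench import arm
print(arm.close_job())"
```

```text
the job is handed in; nothing more can be done
None
```

The bolt is fully home and the cover is on its dowels, still gripped and pressed down about 30 N onto a hard stop; the job is handed in at about 13 s, though I viewed 11 pictures instead of the 10 allowed.

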